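# Line up the pump drive tang with its slots

## Robot

A 6-joint arm with a two-finger parallel gripper is mounted at the origin on the work surface. World frame = base frame: x ahead of the robot, y to its left, z up, the work surface at z = 0. Lengths are in mm, angles in degrees, forces in N, time in s.
With the tool pointing down it reaches from about 300 to 850 mm from the base axis. Payload 4.2 kg.
Tool frame: the origin (TCP) lies midway between the tips of the shut fingers; the grasp point (between the pads) lies 19 mm behind it; z points along the fingers, x is the direction in which the jaws open and shut, and the axes are right-handed (so a half turn about z gives the same grasp; the last joint's range is limited). The gripper opens to 91 mm and grips with 3 to 60 N. Pads are 32 mm wide; open, the fingers measure 118 mm over their backs; the gripper's body (76 mm by 178 mm) begins 60 mm behind the grasp point.
Start: joints at [-69.041, 18.312, 89.639, -0, 72.044, -1.146], TCP at [216.377, -532.751, 213.976] pointing down, gripper open.
Joint ranges: [-177.97, 177.97], [-48.28, 115.42], [12.27, 149.76], [-77.06, 257.06], [2.81, 150.46], [-146.56, 146.56]. Speed limits (degrees/s): [147.25, 147.25, 180, 180, 180, 180].

## Interface

Orientations are given as [roll, pitch, yaw] about the fixed x, y, z axes, in that order (R = Rz(yaw) Ry(pitch) Rx(roll)).
In Python, from workcell import env gives the robot as it stands. The module is installed in compiled form; this text tells all that it offers.
- The arm moves only by the tool drive_tool, never from a script. Its argument "series" is a list of rows, each a list of 3 entries, a list of its own where there are three numbers: the closure, from 0 (fully open) to 1 (shut), then the shift along the tool's x, y, z in mm, then the turn, a rotation vector about the tool's x, y, z in rad. In form: [[gripper, [dx, dy, dz], [rx, ry, rz]], ...]. A call has exactly 5 rows; each row is the pose to reach, as a shift and turn from the pose commanded when the call began, along the tool's axes at that moment; what a row does not reach only later rows make up. A row lasts 1/10 s, in which the tool goes at most 50 mm and 8.59 degrees, less where a joint would pass 70% of its speed; a pose out of reach is approached as far as the arm can. A call with a gripper value outside its range is refused whole. The fingers move at their own pace and stop on an object; "squeeze" is the grip in N (left out, the last holds). Time passes only in rows, so rows that repeat a pose let the fingers close, or fill a call up. It gives the time, the measured TCP pose, the force and the opening at its end, in the units of the state.
- env.state(): the state, without advancing time (a new reading comes with each control period).
- env.grab_frame(name): name is "scene" or "side" or "wrist"; returns a dict with "image" (400x640x3 uint8, red, green, blue), "K" (3x3 intrinsics, pixels), "origin" and "orientation" of the camera in the world. Camera axes: x right, y down, z forward; pixel columns grow to the right and rows downward; lengths in mm; the calibration is good to about 2 mm. A picture is of the moment at which its call begins. There is no depth.
- env.job_done(): hands the job in, once; it reports no verdict.
The state is a dict: "time_s": time; "qpos": joint angles; "qvel": joint speeds; "effort": joint torques, N m; "ee_pos": TCP position; "ee_rot": TCP orientation; "force": force on the tool from outside, world axes, zero at the start; "torque": the same for the moment, N m; "gripper_width": finger opening in mm.
Only numpy, scipy, OpenCV 4.12 (cv2) and the standard library are available. Lean on these libraries where they do the work, as an engineer would, in place of code of your own. Each camera call takes 0.05 s, during which the arm holds its last target.

## Task

Turn the drive tang of the green-painted oil pump until it lines up with the two slots in that pump's green rim, so that a drive coupling could drop straight on, then let go of it. Leave the blue pump's tang as it stands.

Things in the scene. Friction and masses are not known exactly. Their poses are not given: they have to be found in the camera images.
- green_tang (a point): Steel drive tang: upright flat bar 50 mm long, 16 thick, 48 tall, top painted green and 94 mm above the bench, on a round hub (60 mm across) that turns about a vertical axis with slight friction (0.08 N m) and stays where left. Point: on the axis, 76 mm above the bench; grip the 16 mm thickness here. x along the tang's length, y across its thickness, z up. Its ends are alike.
- green_slots (a point): Centre of the same pump's green rim (35 to 54 mm from the axis), on the turning axis, at the rim's top face 46 mm above the bench. Two gaps in the rim, black-floored, about 22 mm wide, lie opposite one another along +x and -x; z up. Lined up = tang's length along this x, either way round. The pump (124 mm square base) is bolted down.
- blue_tang_end (a point): One end of the tang of the other pump, of the same make but painted blue on rim and tang top: 76 mm above the bench, 25 mm out from that pump's turning axis. x points along that tang away from the axis, z up. To be left as it is.

How it is judged (in metres and radians):
At the end, for the whole second after the job is handed in: The green pump's tang lies along its two slots, either way round, to within 0.2 rad (about 11 degrees), let go and at rest; the end of the blue pump's tang is within 8 mm of where it began (angle between the x axis of green_tang and the x axis of green_slots, either way round below 0.2 rad and distance of blue_tang_end from where it was at the start of the episode below 0.008 m); the robot touches nothing.
It fails at once if the blue pump's tang is turned (its end moves more than 8 mm) (distance of blue_tang_end from where it was at the start of the episode above 0.008 m).
It also fails if it takes over 32 s, if anything falls off the work surface, if the arm or the gripper's body presses on something with over 40 N, if the wrist force passes 120 N, or if a joint passes its speed limit or range.

## Working session

There is one attempt and no reset: what is moved stays moved. The work goes in short steps, Python scripts to look and compute and a tool call to move; the robot and the scene stay as the last step left them, time stands still between calls to the robot, and variables do not carry over. Pictures are saved under pics/ and viewed, and the job is handed in when it is done.

Besides the shell and the picture viewer there is one more tool, called as name(argument=value, ...) on one line, values as JSON. drive_tool: Moves the arm, as the interface text tells. Its arguments: {"type":"object","properties":{"series":{"type":"array","items":{"type":"array"}},"squeeze":{"type":"number"}},"required":["series"]}

```bash
mkdir -p pics
cat > h.py <<'E'
import numpy as np, cv2, pickle
from workcell import env
def grab(n,tag):
    f=env.grab_frame(n); cv2.imwrite(f'pics/{tag}.png',f['image'][:,:,::-1]); pickle.dump(f,open(f'pics/{tag}.pkl','wb')); return f
def load(tag): return pickle.load(open(f'pics/{tag}.pkl','rb'))
def ray(f,uv,z):
    from scipy.spatial.transform import Rotation as R
    K=np.array(f['K']);o=np.array(f['origin'],float);r=np.array(f['orientation'],float)
    M=r if r.shape==(3,3) else R.from_euler('xyz',r,degrees=True).as_matrix()
    uv=np.atleast_2d(uv).astype(float)
    d=(M@np.linalg.inv(K)@np.c_[uv,np.ones(len(uv))].T).T
    return o+d*((z-o[2])/d[:,2])[:,None]
E
python3 - <<'E'
from h import *
print(env.state())
for n in ['scene','side','wrist']:
    f=grab(n,n+'0'); print(n,f['K'],f['origin'],f['orientation'])
E
```

```text
{'time_s': 0.0, 'qpos': array([-6.90419106e+01,  1.83517323e+01,  8.97065796e+01,  8.46714287e-04,
        7.20448303e+01, -1.14513524e+00]), 'qvel': array([ 0.02147284,  0.06247636,  0.09279304, -0.03280108,  0.03114504,
       -0.04272001]), 'effort': array([-4.64546301e-04, -4.12463844e+01, -2.31972206e+01,  7.27790734e-02,
        4.55522840e-02, -1.10766537e-04]), 'ee_pos': array([ 216.18757769, -532.25718128,  213.1182052 ]), 'ee_rot': array([-1.79997134e+02,  1.03105480e-01, -6.78970345e+01]), 'force': array([ 0.51832174,  0.51542409, -0.36445979]), 'torque': array([-0.03116985, -0.01941766,  0.01936126]), 'gripper_width': 91.1235266480286}
scene [[443.71559824   0.         323.55532322]
 [  0.         443.71559824 206.52340253]
 [  0.           0.           1.        ]] [1273.46268276  -58.83923062  667.65756714] [-129.59616733   -0.23632795   87.05684507]
side [[404.84264179   0.         324.44142856]
 [  0.         404.84264179 194.20630091]
 [  0.           0.           1.        ]] [ 387.69371382 -591.07890654  543.38738258] [-125.97624452    0.2147191   -15.08391559]
wrist [[296.35147417   0.         320.01132425]
 [  0.         296.35147417 198.79471159]
 [  0.           0.           1.        ]] [ 289.10139428 -502.43839556  383.34617779] [ 1.64056340e+02  1.08975599e-01 -6.79194678e+01]
```

View pics/scene0.png

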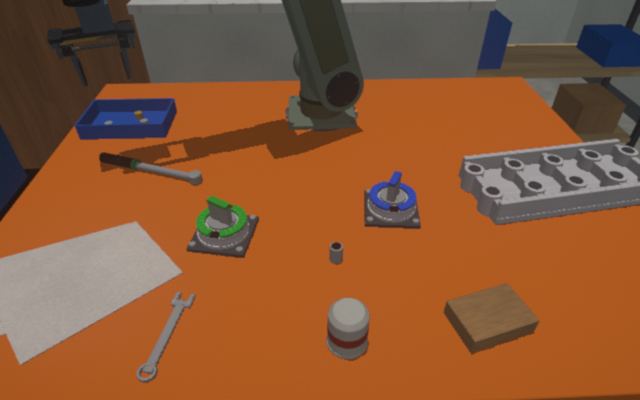

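View pics/side0.png

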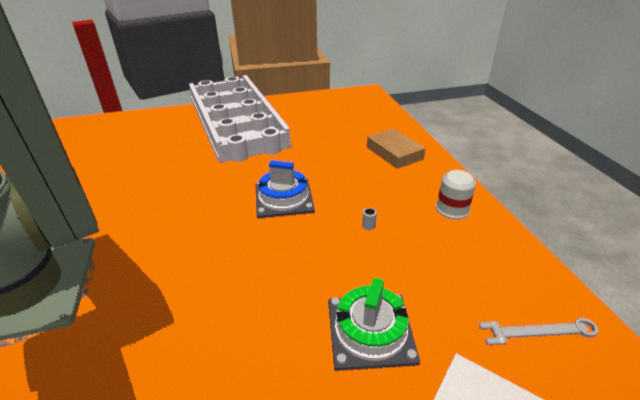

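View pics/wrist0.png

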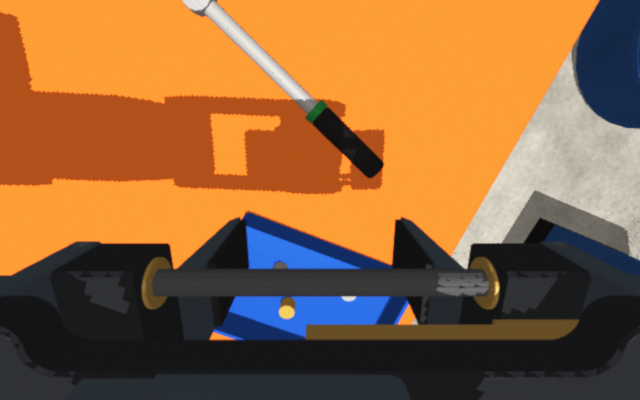

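The scene view shows the green pump at about (222,222) and the blue at (392,197). In the side view green is at (373,315) and blue at (283,185), and the slots appear near (343,315) and (405,317). The wrist view shows neither pump. I'll zoom in next.

Run:
```python
import cv2,numpy as np
a=cv2.imread('pics/side0.png')[265:370,315:430]; b=cv2.imread('pics/scene0.png')[185:260,180:265]
a=cv2.resize(a,(400,365),interpolation=cv2.INTER_NEAREST);b=cv2.resize(b,(400,353),interpolation=cv2.INTER_NEAREST)
o=np.zeros((365,800,3),np.uint8);o[:,:400]=a;o[:353,400:]=b
cv2.imwrite('pics/z0.png',o)
from h import *
for n,zs in (('side0',1),('scene0',1)):
    f=load(n); h=cv2.cvtColor(f['image'],cv2.COLOR_RGB2HSV)
    m=cv2.inRange(h,(50,120,60),(70,255,255))
    k,l,s,c=cv2.connectedComponentsWithStats(m)
    for i in range(1,k):
        if s[i,4]>15: print(n,s[i],c[i],ray(f,c[i],46)[0],ray(f,c[i],94)[0])
```

```text
side0 [ 337  278   67   35 1001] [369.62737263 296.48451548] [ 561.50799323 -208.26202514   46.        ] [ 544.73417527 -245.205484     94.        ]
side0 [ 339  315   69   31 1008] [374.98611111 332.22321429] [ 546.56241165 -270.71982118   46.        ] [ 531.23090594 -301.63583682   94.        ]
scene0 [208 197  21  11 117] [217.85470085 201.92307692] [ 496.10882256 -251.54596471   46.        ] [ 556.13058898 -236.66651383   94.        ]
scene0 [219 206  28  31 319] [234.89968652 222.4200627 ] [ 566.78581609 -206.74408392   46.        ] [ 621.35040501 -195.32391736   94.        ]
scene0 [197 209  15  27 216] [203.03240741 222.82407407] [ 564.94589435 -273.41645419   46.        ] [ 619.65254901 -256.84831881   94.        ]
```

View pics/z0.png

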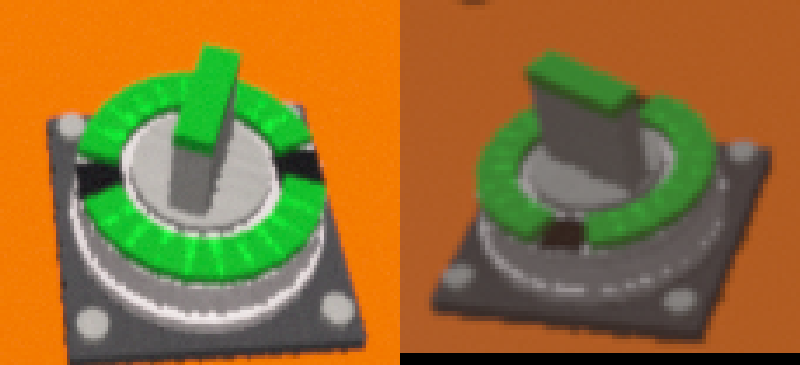

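Run:
```python
from h import *
def ang(p,q): d=q-p; return np.degrees(np.arctan2(d[1],d[0]))
f=load('side0'); s=lambda L: np.array(L)/3.477+[315,265]-.5+.14
t=ray(f,s([(205,45),(240,55),(213,150),(174,138)]),94); print(t,t.mean(0),np.linalg.norm(np.roll(t,-1,0)-t,axis=1),ang((t[2]+t[3])/2,(t[0]+t[1])/2))
q=ray(f,s([(100,175),(298,166)]),46); print(q,q.mean(0),np.linalg.norm(q[1]-q[0]),ang(*q))
f=load('scene0'); s=lambda L: (np.array(L)-[400,0])/4.706+[180,185]-.5
t=ray(f,s([(527,72),(545,52),(640,92),(622,112)]),94); print(t,t.mean(0),np.linalg.norm(np.roll(t,-1,0)-t,axis=1),ang((t[0]+t[1])/2,(t[2]+t[3])/2))
q=ray(f,s([(563,228),(640,98)]),46); print(q,q.mean(0),np.linalg.norm(q[1]-q[0]),ang(*q))
# blue
for n in('side0','scene0'):
    f=load(n); h=cv2.cvtColor(f['image'],cv2.COLOR_RGB2HSV)
    m=cv2.inRange(h,(112,150,60),(128,255,255)); k,l,s,c=cv2.connectedComponentsWithStats(m)
    for i in range(1,k):
        if s[i,4]>30: print(n,s[i],ray(f,c[i],46)[0],ray(f,c[i],94)[0])
```

```text
[[ 562.56375961 -213.67277194   94.        ]
 [ 574.75414328 -222.77440262   94.        ]
 [ 546.22359603 -265.75178561   94.        ]
 [ 533.4571091  -256.23609077   94.        ]] [ 554.249652   -239.60876273   94.        ] [15.21332098 51.58534263 15.92267681 51.56387508] 56.02796881818655
[[ 512.01448893 -230.61674457   46.        ]
 [ 595.25974829 -248.48513661   46.        ]] [ 553.63711861 -239.55094059   46.        ] 85.14136856250413 -12.114577794400791
[[ 548.03850948 -260.97057642   94.        ]
 [ 534.11446009 -255.1551539    94.        ]
 [ 564.26122353 -210.03977597   94.        ]
 [ 577.52030515 -216.24472134   94.        ]] [ 555.98362456 -235.60255691   94.        ] [15.08967496 54.2607102  14.63914589 53.56844584] 56.42735741432838
[[ 597.41037986 -245.8425419    46.        ]
 [ 509.38244748 -222.20397216   46.        ]] [ 553.39641367 -234.02325703   46.        ] 91.1465789816218 164.96869539417696
scene0 [489  28  13  17  65] [-552.61001552  751.93741086   46.        ] [-411.6135986   689.33497369   94.        ]
scene0 [498  35   9  17  55] [-460.88825957  745.28830796   46.        ] [-326.97394784  683.19926748   94.        ]
scene0 [143  99  30  25 267] [  83.52617006 -484.07529061   46.        ] [ 175.40465047 -451.24156999   94.        ]
scene0 [ 76 101  31  26 135] [  98.08908298 -662.73267218   46.        ] [ 188.84311827 -616.1042923    94.        ]
scene0 [108 111  32  15 281] [  98.34663271 -571.30707181   46.        ] [ 189.08078183 -531.73793009   94.        ]
scene0 [390 172  11  12  74] [422.85863832 158.10998772  46.        ] [488.53626583 141.35870369  94.        ]
scene0 [370 183  20  26 204] [488.5803707  108.03727261  46.        ] [549.18343092  95.15224944  94.        ]
scene0 [398 184  17  25 188] [499.9333451  172.99895185  46.        ] [559.65980894 155.09804732  94.        ]
```

Both views agree:
- The green axis is at about (554,-238).
- The tang lies at about 56° and measures about 15 × 52 mm.
- The slots lie at about -13°, so the tang has to turn about -69°.
- The blue pump is about 370 mm away.

I'll move over the green pump with the jaw axis at -34°.

drive_tool(series=[[0,[-15,-42,4],[0,0,-0.06]],[0,[-29,-85,8],[0,0,-0.12]],[0,[-44,-127,12],[0,0,-0.18]],[0,[-58,-170,16],[0,0,-0.24]],[0,[-73,-212,20],[0,0,-0.3]]], squeeze=25)

```text
time_s: 0.65
ee_pos: [386.4, -384.0, 193.6]
ee_rot: [180.0, 0.0, -50.6]
force: [1.1, -0.7, -0.3]
gripper_width: 91.1
```

```bash
cat >> h.py <<'E'
def delta(x,y,z,yaw):
    from scipy.spatial.transform import Rotation as R
    s=env.state(); M=R.from_euler('xyz',s['ee_rot'],degrees=True)
    T=R.from_euler('xyz',[180,0,yaw],degrees=True)
    print(s['time_s'],s['ee_pos'].round(1),s['ee_rot'].round(1),'d',M.inv().apply(np.array([x,y,z])-s['ee_pos']).round(1),(M.inv()*T).as_rotvec().round(3),s['gripper_width'],s['force'].round(1))
E
python3 -c "
from h import *
delta(554,-238,150,-34)"
```

```text
0.65 [ 386.4 -384.   193.6] [180.    0.  -50.6] d [  -6.3 -222.2   43.6] [-0.     0.    -0.289] 91.13573036928116 [ 1.1 -0.7 -0.3]
```

drive_tool(series=[[0,[-1,-45,9],[0,0,-0.06]],[0,[-3,-90,18],[0,0,-0.12]],[0,[-4,-135,27],[0,0,-0.18]],[0,[-5,-180,36],[0,0,-0.24]],[0,[-6,-222,44],[0,0,-0.289]]])

```text
time_s: 1.15
ee_pos: [554.5, -238.4, 149.2]
ee_rot: [180.0, 0.0, -34.0]
force: [-0.1, -0.8, -0.9]
gripper_width: 91.3
```

```bash
python3 -c "
from h import *
delta(554,-238,57,-34)
grab('wrist','w1');grab('side','s1')
delta(554,-238,57,-34)"
```

```text
1.15 [ 554.5 -238.4  149.2] [180.   0. -34.] d [-0.6 -0.1 92.2] [0.    0.001 0.   ] 91.31024613876362 [-0.1 -0.8 -0.9]
1.25 [ 556.  -236.4  148.1] [-1.799e+02  1.000e-01 -3.380e+01] d [-0.6  2.6 91.1] [-0.001  0.002  0.003] 91.40993862886371 [-1.  -0.1 -1.3]
```

View pics/w1.png

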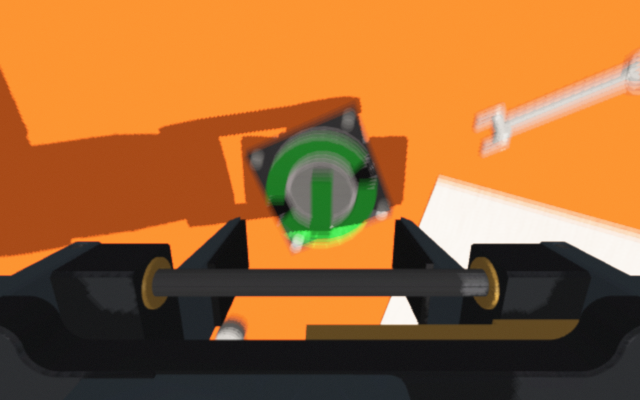

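View pics/s1.png

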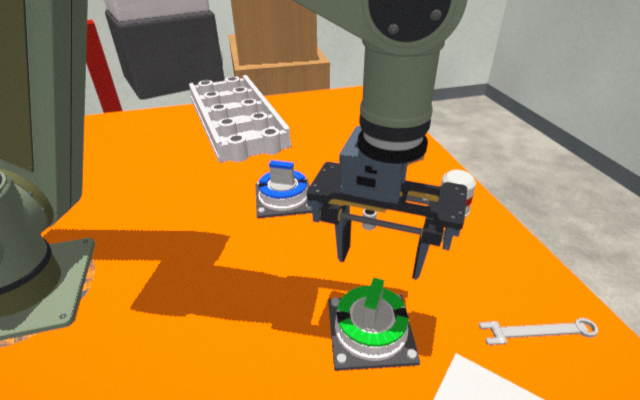

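The wrist view (motion-blurred) shows the green tang upright at column 321, centred between the jaws (245–395) and parallel to the pads. The side view shows clear space under the fingers. I'll go down and then grip.

drive_tool(series=[[0,[0,0,25],[0,0,0]],[0,[0,0,50],[0,0,0]],[0,[0,0,72],[0,0,0]],[0,[0,0,86],[0,0,0]],[0,[0,0,92],[0,0,0]]])

```text
time_s: 1.75
ee_pos: [551.7, -240.3, 56.4]
ee_rot: [179.9, 0.2, -34.2]
force: [0.1, 0.2, 0.6]
gripper_width: 91.3
```

```bash
python3 -c "
from h import *
grab('side','s2');grab('wrist','w2')
delta(554,-238,57,-34)
a=cv2.imread('pics/s2.png')[210:380,300:440];b=cv2.imread('pics/w2.png')[80:300,200:440]
cv2.imwrite('pics/z2.png',np.hstack([cv2.resize(a,(395,480)),cv2.resize(b,(400,480))]))"
```

```text
1.85 [ 552.4 -240.4   57.3] [ 1.80e+02  1.00e-01 -3.42e+01] d [-0.1 -2.9  0.3] [ 0.001  0.002 -0.003] 90.91910446324361 [-0.2  0.2  0.7]
```

View pics/z2.png

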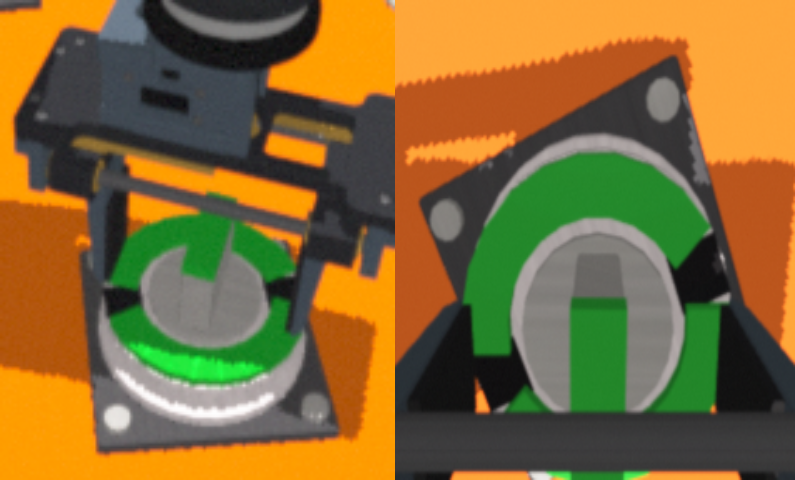

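The fingers straddle the tang, which stays centred and parallel to the pads. Closing now.

drive_tool(series=[[1,[0,-1,0],[0,0,0]],[1,[0,-1,0],[0,0,0]],[1,[0,-1,0],[0,0,0]],[1,[0,-1,0],[0,0,0]],[1,[0,-1,0],[0,0,0]]], squeeze=25)

```text
time_s: 2.35
ee_pos: [554.0, -239.3, 58.3]
ee_rot: [-180.0, -0.0, -34.1]
force: [-0.0, -0.1, 0.1]
gripper_width: 54.4
```

drive_tool(series=[[1,[0,0,0],[0,0,0]],[1,[0,0,0],[0,0,0]],[1,[0,0,0],[0,0,0]],[1,[0,0,0],[0,0,0]],[1,[0,0,0],[0,0,0]]])

```text
time_s: 2.85
ee_pos: [553.4, -239.1, 57.9]
ee_rot: [180.0, 0.1, -34.2]
force: [-0.4, 0.3, 0.5]
gripper_width: 15.9
```

It gripped at 15.9 mm. Now I'll turn -69° about world z, which is +1.20 rad about tool z, in steps.

drive_tool(series=[[1,[0,0,0],[0,0,0.06]],[1,[0,0,0],[0,0,0.14]],[1,[0,0,0],[0,0,0.22]],[1,[0,0,0],[0,0,0.31]],[1,[0,0,0],[0,0,0.4]]])

```text
time_s: 3.35
ee_pos: [553.0, -238.6, 57.8]
ee_rot: [179.9, 0.1, -57.3]
force: [-2.9, 1.6, 2.0]
gripper_width: 15.9
```

drive_tool(series=[[1,[0,0,0],[0,0,0.09]],[1,[0,0,0],[0,0,0.18]],[1,[0,0,0],[0,0,0.27]],[1,[0,0,0],[0,0,0.36]],[1,[0,0,0],[0,0,0.42]]])

```text
time_s: 3.85
ee_pos: [552.7, -238.0, 57.9]
ee_rot: [179.9, 0.1, -81.3]
force: [-2.9, 4.0, 1.6]
gripper_width: 16.2
```

drive_tool(series=[[1,[0,0,0],[0,0,0.09]],[1,[0,0,0],[0,0,0.18]],[1,[0,0,0],[0,0,0.27]],[1,[0,0,0],[0,0,0.34]],[1,[0,0,0],[0,0,0.38]]])

```text
time_s: 4.35
ee_pos: [552.8, -237.4, 57.9]
ee_rot: [179.8, 0.1, -103.0]
force: [-2.8, 6.3, 1.7]
gripper_width: 15.6
```

```bash
python3 -c "
from h import *
grab('side','s3');grab('wrist','w3')
delta(554,-238,57,-103)
a=cv2.imread('pics/s3.png')[210:380,300:440];b=cv2.imread('pics/w3.png')[80:300,200:440]
cv2.imwrite('pics/z3.png',np.hstack([cv2.resize(a,(395,480)),cv2.resize(b,(400,480))]))"
```

```text
4.45 [ 552.8 -237.4   57.9] [ 1.798e+02  1.000e-01 -1.030e+02] d [ 0.3 -1.4  0.9] [0.003 0.003 0.001] 15.967620048602468 [-3.   5.4  1.9]
```

View pics/z3.png

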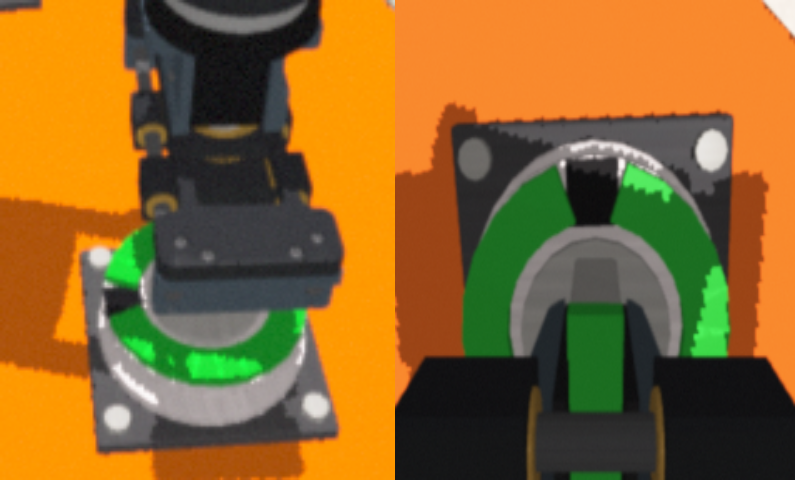

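The wrist view shows the tang (about column 595 in the crop) pointing straight at the slot (562–622, centre about 593), so it is aligned. I'll open and lift.

drive_tool(series=[[0.7,[0,0,0],[0,0,0]],[0.4,[0,0,0],[0,0,0]],[0,[0,0,0],[0,0,0]],[0,[0,0,0],[0,0,0]],[0,[0,0,0],[0,0,0]]])

```text
time_s: 4.95
ee_pos: [554.0, -239.5, 57.9]
ee_rot: [-180.0, -0.0, -102.9]
force: [0.1, -0.0, 0.1]
gripper_width: 53.0
```

drive_tool(series=[[0,[0,0,0],[0,0,0]],[0,[0,0,0],[0,0,0]],[0,[0,0,0],[0,0,0]],[0,[0,0,0],[0,0,0]],[0,[0,0,-5],[0,0,0]]])

```text
time_s: 5.45
ee_pos: [553.3, -239.1, 62.5]
ee_rot: [179.9, 0.0, -102.9]
force: [0.5, -0.1, -0.1]
gripper_width: 90.6
```

drive_tool(series=[[0,[0,0,-20],[0,0,0]],[0,[0,0,-50],[0,0,0]],[0,[0,0,-90],[0,0,0]],[0,[0,0,-130],[0,0,0]],[0,[0,0,-160],[0,0,0]]])

```text
time_s: 5.95
ee_pos: [554.5, -239.5, 226.3]
ee_rot: [-179.8, -0.0, -102.9]
force: [0.8, -0.6, 0.3]
gripper_width: 91.3
```

drive_tool(series=[[0,[0,0,0],[0,0,0]],[0,[0,0,0],[0,0,0]],[0,[0,0,0],[0,0,0]],[0,[0,0,0],[0,0,0]],[0,[0,0,0],[0,0,0]]])

```text
time_s: 6.45
ee_pos: [553.4, -239.1, 221.7]
ee_rot: [179.9, 0.0, -102.9]
force: [0.4, -0.0, 0.1]
gripper_width: 91.5
```

```bash
python3 -c "
from h import *
grab('side','s4');grab('wrist','w4')
delta(554,-238,57,-103)
a=cv2.imread('pics/s4.png')[150:370,240:430];b=cv2.imread('pics/w4.png')[80:300,200:440]
cv2.imwrite('pics/z4.png',np.hstack([cv2.resize(a,(395,457)),cv2.resize(b,(400,457))]))
# blue compare
d=cv2.absdiff(cv2.imread('pics/s4.png'),cv2.imread('pics/side0.png'))[155:185,262:305]; print('blue diff max',d.max(),d.mean())"
```

```text
6.55 [ 553.7 -239.2  222.1] [ 179.9    0.  -102.9] d [ -1.2  -0.3 165.1] [0.001 0.    0.002] 91.41085958025806 [ 0.4 -0.6  0.3]
blue diff max 41 18.35968992248062
```

View pics/z4.png

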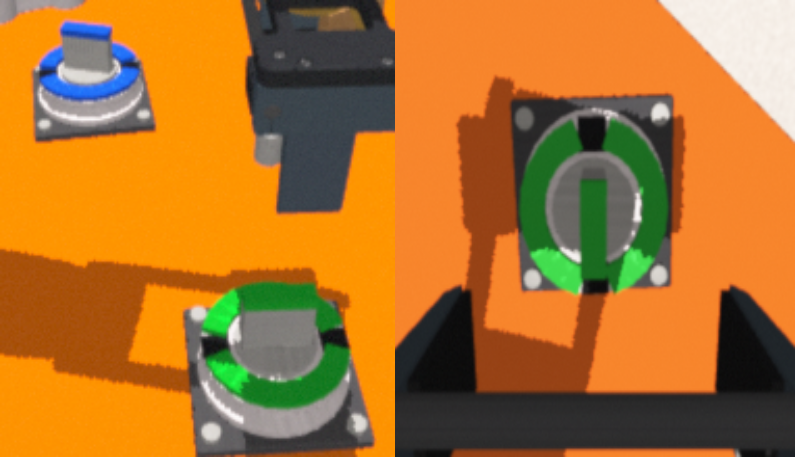

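The wrist view shows the slots at columns 592 and 596 and the tang upright at 593, so it lies in line with them. The blue pump looks as before.

```bash
python3 -c "
from h import *
print(env.job_done())"
```

```text
the job is handed in; nothing more can be done
None
```

I turned the green pump's tang into line with its two slots, let go, and handed the job in; no verdict is reported.

- **What I did:** Both fixed cameras put the tang at about 56° and the slots at about -13° (one view read -12°, the other -15°). I gripped the tang (15.9 mm opening), turned it -69° about its axis, then opened the jaws and lifted straight up about 160 mm. The robot's clock stood at about 6.6 s of the 32 s allowed.
- **Green pump:** The last wrist picture shows the tang running straight from one slot to the other, within about 2° by eye.
- **Contact:** The force read about zero after the lift. The highest I saw during the turn was about 7 N.
- **Blue pump:** The arm stayed roughly 300 mm or more from it, and it looks unchanged in the side picture. My pixel comparison of before and after was not conclusive: it differed by 18 grey levels on average, which I put down to a brightness change between the pictures and did not check further.

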